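# Offer up valve collets with sprung tweezers at the gauge mark

### The arm

A 7-joint arm with a two-finger parallel gripper is mounted at the origin on the work surface. World frame = base frame: x ahead of the robot, y to its left, z up, the work surface at z = 0. Lengths are in m, angles in rad, forces in N, time in s.
With the tool pointing down it reaches from about 0.4 to 0.85 m from the base axis. Payload 10.4 kg.
Tool frame: the origin (TCP) lies between the finger pads; the fingertips stand r.nose_length ahead of it and the grasp point (between the pads) lies 6 mm ahead of it (r.nose_length is the distance from the TCP to the fingertips, in m); z points along the fingers, x is the direction in which the jaws open and shut, and the axes are right-handed (so a half turn about z gives the same grasp; the last joint's range is limited). The gripper opens to 87 mm and grips with 3 to 60 N. Pads are 19 mm wide; open, the fingers measure 117 mm over their backs; the gripper's body (75 mm by 190 mm) begins 51 mm behind the grasp point.
Start: joints at [1.129, 0.332, -0.065, 1.46, 0.022, 1.35, -0.088], TCP at [0.254, -0.571, 0.248] pointing down, gripper open.
Joint ranges: [-2.6, 2.6], [-0.5, 2.12], [-1.47, 1.34], [0.16, 2.42], [-1.27, 4.41], [0.06, 2.06], [-2.6, 2.6]. Speed limits (rad/s): [2.22, 2.22, 2.79, 2.79, 3.14, 3.14, 3.14].

### API

Orientations are given as a unit quaternion [x, y, z, w].
In Python, from bench import r gives the robot as it stands. The module is installed in compiled form; this text tells all that it offers.
- The arm moves only by the shell command python3 -m creep 'ROWS' [OPENING] [FORCE]. ROWS is JSON, a list of rows, each an object of numbers: "x", "y", "z": the shift along the world's x, y, z in m; "spin": the turn about the world's z in degrees. In form: [{"x": .., "y": .., "z": .., "spin": ..}, ...]. A call has 1 to 12 rows; each row is the pose to reach, as a shift and turn from the pose commanded when the call began; what a row does not reach only later rows make up. A row lasts 1/8 s, in which the tool goes at most 62.5 mm and 10.7 degrees, less where a joint would pass 70% of its speed; a pose out of reach is approached as far as the arm can. A call with a gripper value outside its range is refused whole. OPENING is the finger opening in m, from 0 to 0.087, set as the call begins (- or left out, the last holds). The fingers move at their own pace and stop on an object; FORCE is the grip in N (left out, the last holds). Time passes only in rows, so rows that repeat a pose let the fingers close. It gives the time, the measured TCP pose, the force and the opening at its end, in the units of the state.
- r.read_state(): the state, without advancing time (a new reading comes with each control period).
- r.camera(name): name is "scene" or "top"; returns a dict with "pixels" (400x640x3 uint8, blue, green, red), "z_map" (400x640 float32, m along the optical axis (not along the pixel's ray), 0 where there is no reading), "K" (3x3 intrinsics, pixels), "R" (3x3) and "t" (3): a world point X has camera coordinates R X + t. Camera axes: x right, y down, z forward; pixel columns grow to the right and rows downward; lengths in m; the calibration is good to about 2 mm. A picture is of the moment at which its call begins.
- r.close_job(): hands the job in, once; it reports no verdict.
The state is a dict: "time": time; "joint_positions": joint angles; "joint_vel": joint speeds; "joint_torque": joint torques, N m; "ee_pos": TCP position; "eef_rot": TCP orientation; "ft_force": force on the tool from outside, world axes, zero at the start; "torque": the same for the moment, N m; "width": finger opening in m.
Only numpy, scipy, OpenCV 4.12 (cv2) and the standard library are available. Lean on these libraries where they do the work, as an engineer would, in place of code of your own. Each camera call takes 0.05 s, during which the arm holds its last target. There are 200 camera calls.

### The job

Pick up the sprung collet tweezers lying across the parts bin, squeezing them only lightly, and bring the two collet halves in their tips, still spread well apart (some 20 mm), down around the end of the one bare valve stem (the valve whose spring is held down by the screw compressor). Then squeeze the blades to the line on the gauge tongue, 14 mm between the collet halves, and finish while holding the tweezers there, level and steady at the mark, the end of the stem between the two halves and the tweezers clear of stem, compressor and cylinder head. Work gently, never squeeze well past the mark (the collets would jump out of the tips), and leave the other things on the bench where they are.

Things in the scene. Friction and masses are not known exactly. Their poses are not given: they have to be found in the camera images.
- tweezers_grip (a point): Point midway between the two grip plates of the steel collet tweezers (218 mm long, 0.1 kg), at mid-height. x: from the bow, 125 mm behind, along the middle to the tips; y: right to left blade; z up. They lie level, blades on edge, across the bin's rims. Grip plates: 44 mm long, 14 mm high. Outer width here: 39.5 mm at rest, tapering; 30.0 mm at the mark, the plates' faces then parallel.
- gauge_line (a point): Dark cross line on the brass gauge tongue, which is fixed in the left blade 49 mm behind the grip point and passes through the right blade. At the mark the line is flush with the right blade's outer face. The blades are sprung apart by 3.5 N at the grips at rest and 12 N at the mark; 1 mm less width at the grips is 1.66 mm less gap between the collet halves.
- collet_left (a point): Middle of the hollow inner face of the left collet half, a grey half-ring 10 mm high, 11 mm wide, in the left tip of the tweezers' bent-down nose; 5 mm above its lower end. Half and tip reach 6 mm outwards from here. At the mark the middle of the pair lies 83 mm ahead of the grip point and 28 mm below it, midway between the grip plates.
- collet_right (a point): The same point of the right collet half. The distance between the two points is the tip gap: 30 mm at rest, 14 mm at the mark.
- blade (a joint): Angle by which the blades are squeezed together about the bow, rad: 0 at rest (gap 30 mm), 0.076 at the mark (gap 14 mm), at most 0.12 (gap 5 mm).
- stem_end (a point): Centre of the end of the bare valve stem, an upright steel pin 6 mm across, 20 mm proud of its held-down spring cap. x points to the compressor, z up; the side towards the robot (-x) is open. The compressor's two fork prongs lie on the cap beside the stem, their tops 14 mm below this point; its screw and T-handle stand 40 mm and more beyond the stem, up to 37 mm above this point.
- head: Aluminium cylinder head on two wooden battens, 149 (x) x 270 (y) mm, raised edge 105 mm above the bench. Origin: centre of its underside on the bench, z up. Four valves stand on its centre line, at y -82.5, -27.5, 27.5 and 82.5 mm, stem ends 140 mm above the bench. Three are finished: 29 mm caps, tops 135 mm above the bench.
- valve_bare: The bare valve with its held-down spring and the dark steel screw compressor clamped to the head's far side; fixed. Origin on the valve's axis 50 mm below the stem's end, axes as at stem_end.
- bin: Open grey plastic parts bin, 110 (x) x 170 (y) x 60 mm high, walls 4 mm, fixed; origin at the centre of its underside. The tweezers lie along its x axis across the near and far rims, about over its middle, tips beyond the far rim.
- jar: White jar with a black lid, 56 mm across, 55 mm high, between work and robot: leave it alone. Origin at the centre of its underside.
- piston: Aluminium piston standing at the left of the work, 76 mm across, 52 mm high: leave it alone. Origin at the centre of its underside.
- hammer: Hammer, 240 mm long, lying at the right of the work: leave it alone. Origin under the middle of its length, x towards its head.
There are look-alikes about, which are no part of the job. What is shaped like the part that bears tweezers_grip but green or orange is not meant.

How it is judged:
On the way, in this order (a step that is already met when the one before it is completed fails the run):
1. the tweezers are lifted clear of the bin (height (world z) of tweezers_grip above 0.095 m and contact force between tweezers and bin below 0.05 N), for 0.2 s.
2. the collet halves, still more than 17 mm apart, stand on either side of the bare stem's end (distance between collet_left and collet_right above 0.017 m and horizontal distance between each of collet_left, collet_right and stem_end below 0.018 m and z of collet_left in the frame of stem_end between -0.014 and 0.006 m and z of collet_right in the frame of stem_end between -0.014 and 0.006 m), for 0.1 s.
At the end, for the whole second after the job is handed in: Held by the robot, level within 0.15 rad, still, touching nothing else: collet halves 14 +- 2.5 mm apart, each inner face within 10.5 mm of the bare stem's axis, their mid-height from 10 mm below to 4 mm above the stem's end (distance between collet_left and collet_right between 0.0115 and 0.0165 m and velocity of joint blade between -0.05 and 0.05 rad/s and horizontal distance between each of collet_left, collet_right and stem_end below 0.0105 m and z of collet_left in the frame of stem_end between -0.01 and 0.004 m and z of collet_right in the frame of stem_end between -0.01 and 0.004 m and angle between tweezers_grip's own z axis and vertical below 0.15 rad and linear speed of tweezers below 0.02 m/s and contact force between the fingers and tweezers above 2 N and contact force between tweezers and valve_bare below 0.5 N and contact force between tweezers and head below 0.1 N and contact force between tweezers and bin below 0.1 N); the arm keeps its last pose, push and grip.
It fails at once if the tweezers are squeezed far past the mark (collet halves less than 9 mm apart) (distance between collet_left and collet_right below 0.009 m).
It fails at once if the tweezers are knocked hard against the bare valve or its compressor (over 15 N) (contact force between tweezers and valve_bare above 15 N).
It fails at once if the tweezers are knocked hard against the cylinder head (over 15 N) (contact force between tweezers and head above 15 N).
It fails at once if the jar, the piston or the hammer is shifted by more than 40 mm (distance of any of jar, piston, hammer from where it was at the start of the episode above 0.04 m).
It also fails if it takes over 42 s, if anything falls off the work surface, if the arm or the gripper's body presses on something with over 40 N, if the wrist force passes 120 N, or if a joint passes its speed limit or range.

## Working session

There is one attempt and no reset: what is moved stays moved. The work goes in short steps, Python scripts to look and compute and a shell command to move; the robot and the scene stay as the last step left them, time stands still between calls to the robot, and variables do not carry over. Pictures are saved under pics/ and viewed, about 8 in all and at most 12, crops included, and the job is handed in when it is done.

```bash
mkdir -p pics
cat > h.py <<'E'
import numpy as np, cv2
from bench import r
def snap(n):
    c=r.camera(n); np.savez(f'pics/{n}.npz',**{k:np.asarray(v) for k,v in c.items()}); return c
def load(n): return np.load(f'pics/{n}.npz')
def W(c,u,v,z=None):
    K,R,t=c['K'],c['R'],c['t']; d=np.linalg.inv(K)@np.array([u,v,1.])
    o=-R.T@t; d=R.T@d
    if z is None:
        zz=c['z_map'][int(round(v)),int(round(u))]; return o+d*zz
    return o+d*(z-o[2])/d[2]
def P(c,X):
    p=c['K']@(c['R']@np.asarray(X,float)+c['t']); return p[:2]/p[2]
E
python3 - <<'E'
from h import *
for n in('scene','top'):
    c=snap(n); cv2.imwrite(f'pics/{n}1.png',c['pixels']); print(n,-c['R'].T@c['t'],c['K'][0,0])
s=r.read_state(); print({k:np.round(v,3) for k,v in s.items()},r.nose_length)
E
```

```text
scene [0.98277027 0.57071876 1.05758944] 411.98877426136187
top [ 0.3494776  -0.01149234  1.50117663] 414.8804581523706
{'time': np.float64(0.1), 'joint_positions': array([ 1.129,  0.333, -0.065,  1.461,  0.022,  1.35 , -0.088]), 'joint_vel': array([ 0.   , -0.001, -0.001, -0.002, -0.001,  0.001, -0.   ]), 'joint_torque': array([ 0.0000e+00, -6.2455e+01,  2.4000e-02, -3.9072e+01, -6.1000e-02,
        3.7000e-02,  0.0000e+00]), 'ee_pos': array([ 0.254, -0.571,  0.247]), 'eef_rot': array([ 0.839, -0.545, -0.001, -0.   ]), 'ft_force': array([ 0.577, -1.079,  0.334]), 'torque': array([ 0.058, -0.046,  0.024]), 'width': np.float64(0.087)} 0.025
```

View pics/scene1.png

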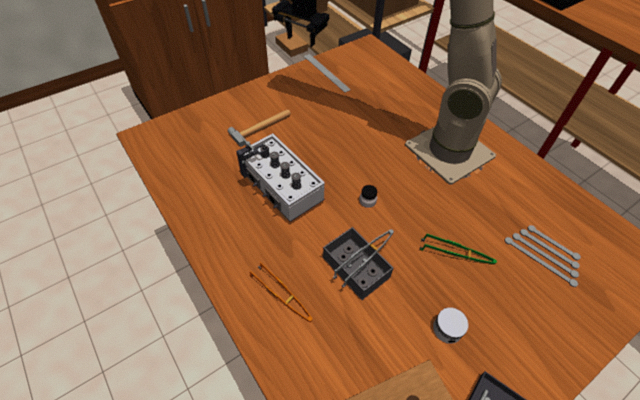

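View pics/top1.png

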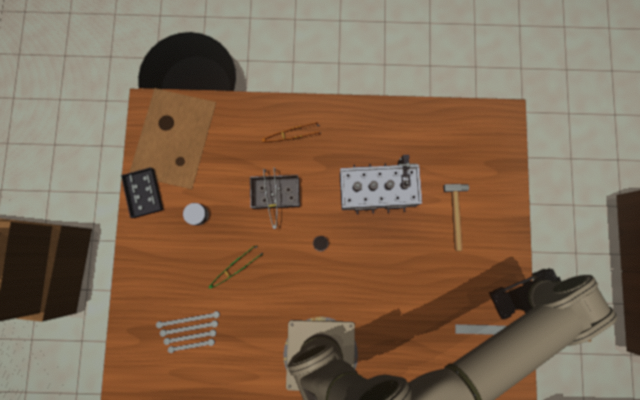

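The scene picture shows the steel tweezers on the bin at about (365,258) and the compressor on the head's far end at (250,155). In the top view the tweezers run from the bow (275,227) to the tips (268,172), and the bare valve is the rightmost one at about (405,184). Next I'll enlarge both.

Run:
```python
from h import *
t=load('top')['pixels'];s=load('scene')['pixels']
a=cv2.resize(t[160:240,240:310],None,fx=5.5,fy=5.5,interpolation=3)   #385x440... 
b=cv2.resize(t[145:215,350:430],None,fx=5,fy=5,interpolation=3)
c=cv2.resize(s[220:310,315:405],None,fx=4,fy=4,interpolation=3)
A=np.zeros((600,800,3),np.uint8)
a=cv2.resize(t[165:235,245:305],(360,420),interpolation=3) #x6
b=cv2.resize(t[148:208,360:430],(420,360),interpolation=3) #x6
A[:420,:360]=a;A[:360,370:790]=b
c=cv2.resize(s[130:190,235:335],(400,240),interpolation=3) #x4
A[360:600,380:780]=c
cv2.imwrite('pics/crop1.png',A)
```

```text
(no output)
```

View pics/crop1.png

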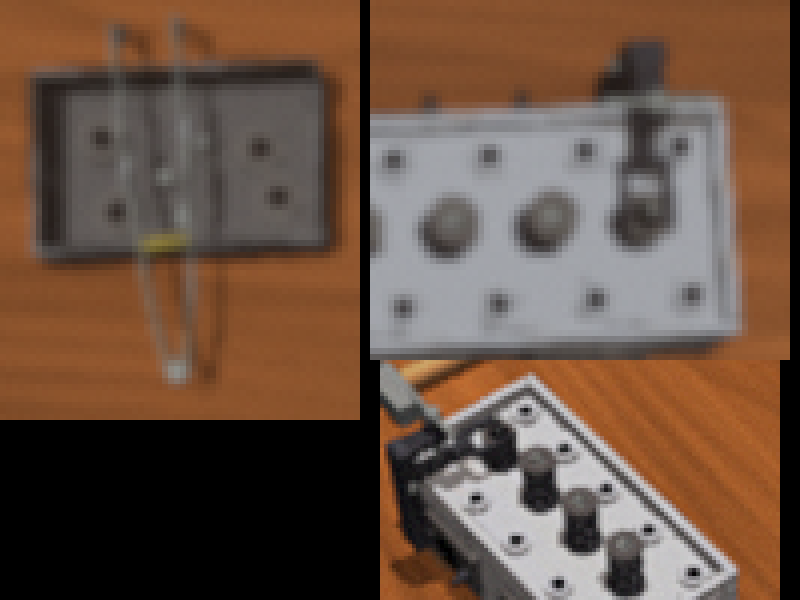

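```bash
cat >> h.py <<'E'
def cloud(c):
    v,u=np.mgrid[:400,:640]; z=c['z_map'].astype(float)
    p=np.stack([(u-c['K'][0,2])/c['K'][0,0]*z,(v-c['K'][1,2])/c['K'][1,1]*z,z],-1)
    return (p-c['t'])@c['R']
E
python3 - <<'E'
from h import *
for n in('top','scene'):
    c=load(n); X=cloud(c)
    # caps: blobs
    print(n)
    cen=W(load('top'),381,186,.105)
    m=(X[...,2]>.118)&(X[...,2]<.19)&(np.hypot(X[...,0]-cen[0],X[...,1]-cen[1])<.17)
    k,l,st,ce=cv2.connectedComponentsWithStats(m.astype(np.uint8))
    for i in range(1,k):
        p=X[l==i]; print('cap',st[i,4],np.round(ce[i],1),p.mean(0).round(4),p.min(0).round(3),p.max(0).round(3))
    m=(X[...,2]>.098)&(X[...,2]<.112)&(np.hypot(X[...,0]-cen[0],X[...,1]-cen[1])<.19)
    rect=cv2.minAreaRect(X[m][:,:2].astype(np.float32)*1000); print('head',rect)
    b=W(load('top'),275.5,192,.06)
    m=(X[...,2]>.066)&(X[...,2]<.12)&(np.hypot(X[...,0]-b[0],X[...,1]-b[1])<.17)
    vs,us=np.nonzero(m)
    o=np.argsort(X[m][:,0])
    for i in o[::2]: print(us[i],vs[i],X[vs[i],us[i]].round(3))
    m=(X[...,2]>.055)&(X[...,2]<.064)&(abs(X[...,0]-b[0])<.07)&(abs(X[...,1]-b[1])<.1)
    print('bin',cv2.minAreaRect(X[m][:,:2].astype(np.float32)*1000))
E
```

```text
top
cap 244 [405.1 169.9] [ 0.6315 -0.2674  0.1443] [ 0.575 -0.297  0.118] [ 0.68  -0.238  0.181]
cap 63 [373.1 184.9] [ 0.5796 -0.1623  0.1351] [ 0.565 -0.176  0.119] [ 0.593 -0.149  0.144]
cap 60 [389.4 184.2] [ 0.5836 -0.2168  0.135 ] [ 0.571 -0.229  0.12 ] [ 0.598 -0.204  0.143]
cap 61 [356.8 185.7] [ 0.5753 -0.108   0.1353] [ 0.561 -0.123  0.119] [ 0.589 -0.095  0.142]
head ((591.9244384765625, -189.65480041503906), (155.81954956054688, 270.883056640625), 4.584683895111084)
273 228 [0.43  0.173 0.072]
275 228 [0.431 0.166 0.07 ]
273 227 [0.434 0.173 0.074]
272 227 [0.434 0.177 0.07 ]
273 226 [0.437 0.174 0.068]
275 225 [0.441 0.167 0.073]
271 223 [0.447 0.181 0.074]
271 222 [0.451 0.181 0.07 ]
270 219 [0.461 0.185 0.071]
270 218 [0.465 0.185 0.071]
276 217 [0.468 0.164 0.078]
269 216 [0.471 0.189 0.071]
269 215 [0.474 0.188 0.077]
269 214 [0.478 0.189 0.075]
269 213 [0.482 0.189 0.072]
276 212 [0.485 0.165 0.076]
276 211 [0.489 0.165 0.077]
268 210 [0.492 0.193 0.072]
268 209 [0.496 0.193 0.071]
268 208 [0.499 0.194 0.072]
268 207 [0.503 0.194 0.068]
270 206 [0.506 0.186 0.076]

[... 4894 characters left out ...]
76 0.066]
346 261 [0.603 0.175 0.072]
354 272 [0.605 0.212 0.07 ]
353 272 [0.608 0.211 0.07 ]
345 263 [0.608 0.177 0.069]
344 263 [0.611 0.176 0.071]
352 274 [0.613 0.214 0.07 ]
351 274 [0.615 0.212 0.069]
351 275 [0.617 0.214 0.068]
342 265 [0.619 0.178 0.071]
341 265 [0.622 0.176 0.071]
349 276 [0.624 0.214 0.071]
340 267 [0.627 0.179 0.069]
339 267 [0.628 0.177 0.068]
347 278 [0.631 0.216 0.07 ]
338 269 [0.634 0.18  0.067]
346 279 [0.636 0.218 0.073]
337 269 [0.638 0.18  0.072]
345 280 [0.639 0.218 0.071]
336 270 [0.64  0.18  0.068]
335 270 [0.644 0.18  0.073]
334 272 [0.648 0.181 0.066]
bin ((558.7176513671875, 177.181884765625), (140.8156280517578, 171.256103515625), 3.6853954792022705)
```

```bash
python3 -m creep '[{"x":0.03,"y":0.05,"z":0.02,"spin":-2},{"x":0.05,"y":0.10,"z":0.03,"spin":-6},{"x":0.08,"y":0.16,"z":0.03,"spin":-10},{"x":0.10,"y":0.22,"z":0.03,"spin":-16},{"x":0.13,"y":0.28,"z":0.03,"spin":-16},{"x":0.15,"y":0.34,"z":0.03,"spin":-16},{"x":0.18,"y":0.40,"z":0.03,"spin":-16},{"x":0.20,"y":0.46,"z":0.03,"spin":-16},{"x":0.23,"y":0.52,"z":0.03,"spin":-16},{"x":0.25,"y":0.58,"z":0.03,"spin":-16},{"x":0.28,"y":0.64,"z":0.03,"spin":-16},{"x":0.29,"y":0.69,"z":0.03,"spin":-16}]' 0.06 6
python3 -m creep '[{"x":0.01,"y":0.06,"z":-0.02},{"x":0.014,"y":0.069,"z":-0.07},{"x":0.014,"y":0.069,"z":-0.10},{"x":0.014,"y":0.069,"z":-0.12},{"x":0.014,"y":0.069,"z":-0.12},{"x":0.014,"y":0.069,"z":-0.12}]'
python3 - <<'E'
from h import *
s=r.read_state(); print(s['time'],s['ee_pos'],s['eef_rot'],s['width'],s['ft_force'])
c=snap('scene');A=cv2.resize(c['pixels'][180:300,300:420],(600,600),interpolation=3)
cv2.imwrite('pics/s2.png',A)
E
```

```text
time: 1.6
ee_pos: [0.5412, 0.1076, 0.2773]
eef_rot: [0.754, -0.657, -0.0, 0.0]
ft_force: [0.8, 0.3, -0.2]
width: 0.0599
1.6 [0.5411929  0.10757085 0.27726772] [ 7.54253220e-01 -6.56583635e-01 -5.64773697e-06  1.01836680e-04] 0.05989375730737893 [ 0.76308959  0.2912039  -0.22020401]invalid input at $[0]: expected keys x, y, z, spin
```

View pics/s2.png

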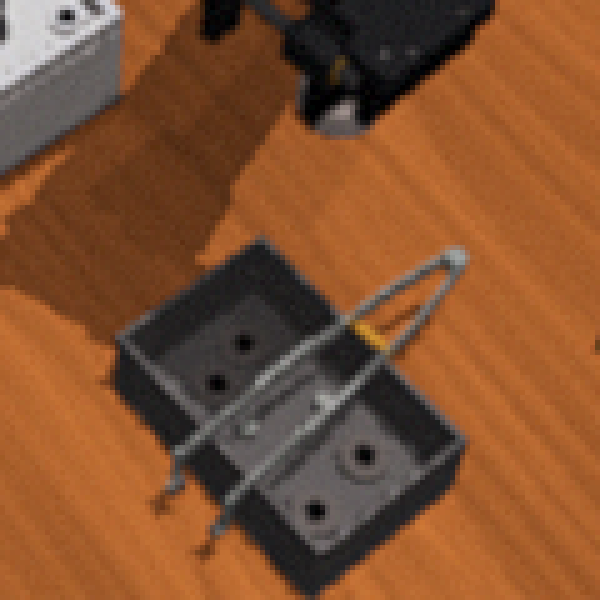

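The view shows the tweezers undisturbed, with the bow at crop (455,258), brass gauge at (370,335) and tips at (175,485) and (220,530). The second move was refused because each row needs all four keys, so I'll send it again.

```bash
python3 -m creep '[{"x":0.01,"y":0.05,"z":-0.02,"spin":0},{"x":0.014,"y":0.069,"z":-0.06,"spin":0},{"x":0.014,"y":0.069,"z":-0.11,"spin":0},{"x":0.014,"y":0.069,"z":-0.13,"spin":0},{"x":0.014,"y":0.069,"z":-0.13,"spin":0},{"x":0.014,"y":0.069,"z":-0.13,"spin":0}]'
python3 - <<'E'
from h import *
c=load('scene')
for p in [(265,380),(325,400),(455,258),(370,335),(355,325),(385,345)]: print(p,W(c,300+(p[0]+.5)/5-.5,180+(p[1]+.5)/5-.5,.07).round(4))
c=snap('scene');A=cv2.resize(c['pixels'][190:290,310:410],(600,600),interpolation=3)
cv2.imwrite('pics/s3.png',A)
s=r.read_state(); print(s['ee_pos'])
print([P(c,[.558,.188,.07]),P(c,s['ee_pos'])])
E
```

```text
time: 2.4
ee_pos: [0.5556, 0.1753, 0.1496]
eef_rot: [0.754, -0.656, 0.001, -0.001]
ft_force: [-0.2, 0.8, 0.1]
width: 0.0598
(265, 380) [0.5779 0.1709 0.07  ]
(325, 400) [0.5586 0.1991 0.07  ]
(455, 258) [0.4399 0.1695 0.07  ]
(370, 335) [0.5124 0.1814 0.07  ]
(355, 325) [0.5152 0.1716 0.07  ]
(385, 345) [0.5096 0.191  0.07  ]
[0.55565714 0.17539639 0.14965413]
[array([362.21275731, 256.52085809]), array([362.8277373 , 237.32137726])]
```

View pics/s3.png

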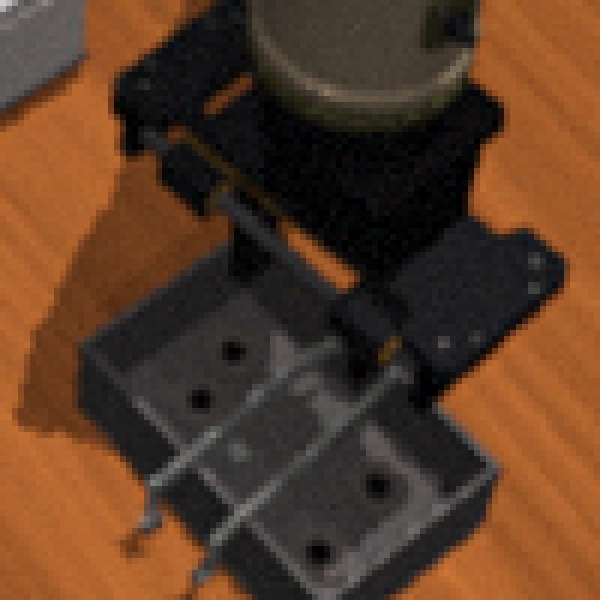

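The gripper stands about 12 mm short in y (0.175 against 0.188), because the last row of the first move was clipped. I'll correct that, go down and close lightly.

```bash
python3 -m creep '[{"x":0.003,"y":0.0125,"z":0,"spin":0},{"x":0.003,"y":0.0125,"z":-0.02,"spin":0},{"x":0.003,"y":0.0125,"z":-0.045,"spin":0},{"x":0.003,"y":0.0125,"z":-0.065,"spin":0},{"x":0.003,"y":0.0125,"z":-0.077,"spin":0},{"x":0.003,"y":0.0125,"z":-0.077,"spin":0},{"x":0.003,"y":0.0125,"z":-0.077,"spin":0}]'
python3 -m creep '[{"x":0,"y":0,"z":0,"spin":0},{"x":0,"y":0,"z":0,"spin":0},{"x":0,"y":0,"z":0,"spin":0},{"x":0,"y":0,"z":0,"spin":0}]' 0.0355 9
```

```text
time: 3.32
ee_pos: [0.558, 0.188, 0.0713]
eef_rot: [0.755, -0.656, 0.0, -0.0]
ft_force: [0.5, -0.6, -0.2]
width: 0.06
time: 3.82
ee_pos: [0.5577, 0.1879, 0.0708]
eef_rot: [0.755, -0.656, 0.0, -0.0]
ft_force: [0.6, 0.1, 1.4]
width: 0.0366
```

```bash
python3 -m creep '[{"x":0,"y":0,"z":0,"spin":0},{"x":0,"y":0,"z":0.0,"spin":0},{"x":0,"y":0,"z":0.01,"spin":0},{"x":0,"y":0,"z":0.025,"spin":0},{"x":0,"y":0,"z":0.05,"spin":0},{"x":0,"y":0,"z":0.09,"spin":0},{"x":0,"y":0,"z":0.14,"spin":0},{"x":0,"y":0,"z":0.17,"spin":0},{"x":0,"y":0,"z":0.17,"spin":0},{"x":0,"y":0,"z":0.17,"spin":0}]'
python3 - <<'E'
from h import *
c=snap('scene'); s=r.read_state(); u,v=map(int,P(c,s['ee_pos'])); print(u,v,s['torque'])
snap('top')
np.save('pics/o.npy',[u-60,v-30])
A=cv2.resize(c['pixels'][v-30:v+90,u-60:u+60],(600,600),interpolation=3)
cv2.imwrite('pics/s4.png',A)
E
```

```text
time: 5.08
ee_pos: [0.5572, 0.1875, 0.2402]
eef_rot: [0.755, -0.656, -0.0, 0.0]
ft_force: [0.3, -0.5, -1.9]
width: 0.036
369 221 [0.06257712 0.03254972 0.04163897]
```

View pics/s4.png

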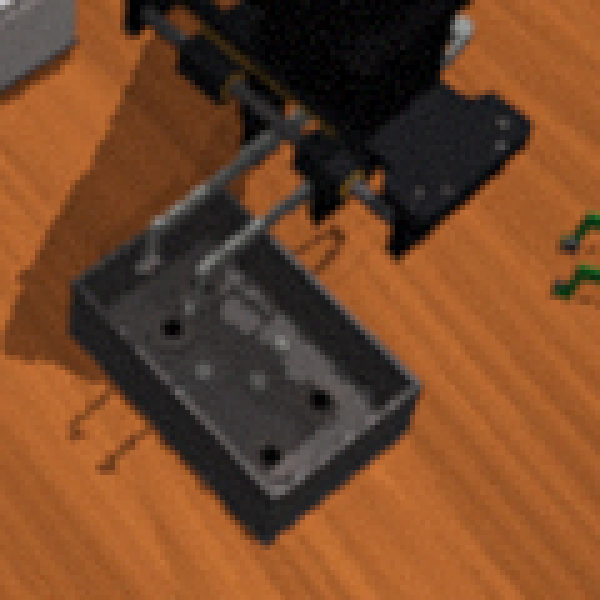

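The tweezers are lifted, with nose tops at crop (155,228) and (205,268) and collets at about (148,265) and (192,303). Now I'll measure tip position and level from depth.

Run:
```python
from h import *
o=np.load('pics/o.npy')
for n in('scene','top'):
    c=load(n);X=cloud(c)
    m=(X[...,0]>.58)&(X[...,0]<.68)&(abs(X[...,1]-.195)<.05)&(X[...,2]>.17)&(X[...,2]<.27)
    k,l,st,ce=cv2.connectedComponentsWithStats(m.astype(np.uint8),connectivity=8)
    for i in range(1,k):
        if st[i,4]<3: continue
        p=X[l==i]; v,u=np.nonzero(l==i); print(n,st[i,4])
        q=np.c_[u,v,p.round(3)]; 
        print(q[np.argsort(p[:,0])][::3 if n=='scene' else 2])
c=load('scene')
for p in [(148,265),(192,303),(155,228),(205,268)]: 
    z=.202 if p[0] in(148,192) else .235
    print(W(c,o[0]+p[0]/5,o[1]+p[1]/5,z).round(4))
```

```text
scene 105
[[3.58e+02 2.21e+02 5.80e-01 1.73e-01 2.43e-01]
 [3.58e+02 2.22e+02 5.81e-01 1.75e-01 2.41e-01]
 [3.57e+02 2.24e+02 5.84e-01 1.76e-01 2.36e-01]
 [3.57e+02 2.22e+02 5.85e-01 1.75e-01 2.45e-01]
 [3.56e+02 2.24e+02 5.88e-01 1.76e-01 2.39e-01]
 [3.55e+02 2.24e+02 5.92e-01 1.76e-01 2.43e-01]
 [3.54e+02 2.25e+02 5.94e-01 1.75e-01 2.39e-01]
 [3.53e+02 2.26e+02 5.98e-01 1.76e-01 2.40e-01]
 [3.52e+02 2.26e+02 6.00e-01 1.76e-01 2.40e-01]
 [3.51e+02 2.29e+02 6.04e-01 1.78e-01 2.34e-01]
 [3.50e+02 2.27e+02 6.06e-01 1.76e-01 2.42e-01]
 [3.50e+02 2.29e+02 6.08e-01 1.78e-01 2.38e-01]
 [3.49e+02 2.30e+02 6.11e-01 1.79e-01 2.36e-01]
 [3.48e+02 2.30e+02 6.15e-01 1.79e-01 2.40e-01]
 [3.47e+02 2.30e+02 6.18e-01 1.79e-01 2.44e-01]
 [3.46e+02 2.30e+02 6.20e-01 1.78e-01 2.44e-01]
 [3.46e+02 2.31e+02 6.22e-01 1.81e-01 2.44e-01]
 [3.45e+02 2.32e+02 6.25e-01 1.81e-01 2.43e-01]
 [3.44e+02 2.35e+02 6.28e-01 1.82e-01 2.33e-01]
 [3.43e+02 2.35e+02 6.30e-01 1.81e-01 2.35e-01]
 [3.42e+02 2.36e+02 6.34e-01 1.82e-01 2.35e-01]
 [3.41e+02 2.36e+02 6.37e-01 1.81e-01 2.37e-01]
 [3.41e+02 2.35e+02 6.39e-01 1.83e
[... 1631 characters left out ...]
7e-01 2.12e-01 2.43e-01]
 [3.48e+02 2.52e+02 6.38e-01 2.14e-01 2.10e-01]
 [3.46e+02 2.49e+02 6.40e-01 2.07e-01 2.17e-01]
 [3.48e+02 2.50e+02 6.41e-01 2.15e-01 2.24e-01]
 [3.46e+02 2.50e+02 6.42e-01 2.10e-01 2.17e-01]
 [3.47e+02 2.50e+02 6.43e-01 2.14e-01 2.24e-01]
 [3.46e+02 2.52e+02 6.44e-01 2.12e-01 2.13e-01]
 [3.45e+02 2.51e+02 6.45e-01 2.10e-01 2.17e-01]
 [3.45e+02 2.54e+02 6.48e-01 2.14e-01 2.10e-01]
 [3.45e+02 2.53e+02 6.48e-01 2.15e-01 2.17e-01]]
top 6
[[2.66e+02 1.58e+02 6.36e-01 1.82e-01 2.43e-01]
 [2.67e+02 1.60e+02 6.38e-01 1.84e-01 2.10e-01]
 [2.67e+02 1.58e+02 6.40e-01 1.82e-01 2.26e-01]]
[0.6404 0.1799 0.202 ]
[0.6356 0.2087 0.202 ]
[0.6389 0.1806 0.235 ]
[0.6328 0.2112 0.235 ]
```

Level, with the tip midpoint at about (0.640, 0.199), as the geometry predicts. I'll carry the tweezers to above the stem at about (0.591, -0.271), yaw 4.4°, passing above the compressor.

```bash
python3 -m creep '[{"x":-0.005,"y":-0.015,"z":0.01,"spin":0},{"x":-0.015,"y":-0.05,"z":0.02,"spin":-1},{"x":-0.02,"y":-0.10,"z":0.02,"spin":-2},{"x":-0.03,"y":-0.15,"z":0.02,"spin":-3},{"x":-0.04,"y":-0.20,"z":0.02,"spin":-3.5},{"x":-0.049,"y":-0.25,"z":0.02,"spin":-3.5},{"x":-0.049,"y":-0.30,"z":0.02,"spin":-3.5},{"x":-0.049,"y":-0.35,"z":0.02,"spin":-3.5},{"x":-0.049,"y":-0.40,"z":0.02,"spin":-3.5},{"x":-0.049,"y":-0.44,"z":0.02,"spin":-3.5},{"x":-0.049,"y":-0.465,"z":0.02,"spin":-3.5},{"x":-0.049,"y":-0.465,"z":0.02,"spin":-3.5}]' 0.034 9.5
python3 -m creep '[{"x":0,"y":0,"z":-0.01,"spin":0},{"x":0,"y":0,"z":-0.025,"spin":0},{"x":0,"y":0,"z":-0.03,"spin":0},{"x":0,"y":0,"z":-0.03,"spin":0}]'
python3 - <<'E'
from h import *
s=r.read_state(); print(s['ee_pos'])
A=np.zeros((480,800,3),np.uint8)
c=snap('scene'); u,v=map(int,P(c,[.591,-.271,.15])); A[:,:400]=cv2.resize(c['pixels'][v-30:v+30,u-25:u+25],(400,480),interpolation=3); print(u-25,v-30)
c=snap('top'); u,v=map(int,P(c,[.591,-.271,.15])); A[:,400:]=cv2.resize(c['pixels'][v-30:v+30,u-25:u+25],(400,480),interpolation=3); print(u-25,v-30)
cv2.imwrite('pics/s5.png',A)
E
```

```text
time: 6.68
ee_pos: [0.5077, -0.2791, 0.2604]
eef_rot: [0.733, -0.68, -0.0, 0.0]
ft_force: [-0.5, 0.3, -0.8]
width: 0.0345
time: 7.18
ee_pos: [0.5084, -0.2767, 0.23]
eef_rot: [0.735, -0.679, -0.001, 0.0]
ft_force: [-0.2, -0.0, -0.8]
width: 0.0341
[ 0.50838677 -0.27673172  0.2299574 ]
238 111
381 151
```

View pics/s5.png

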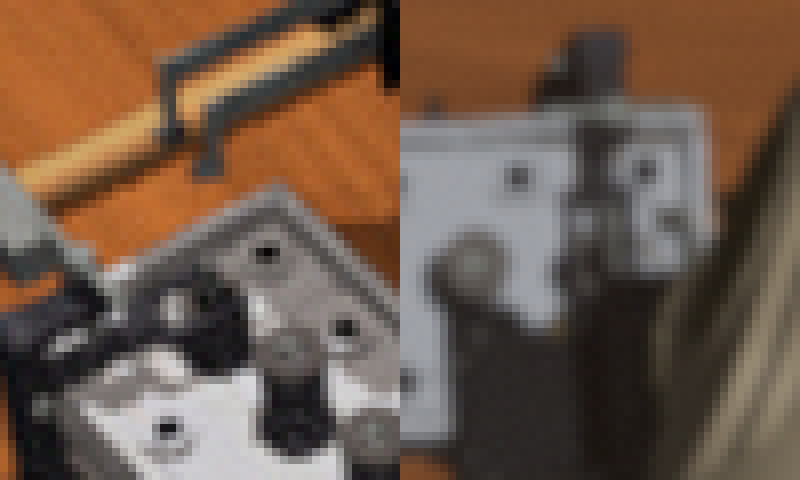

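```bash
python3 - <<'E'
from h import *
c=load('scene'); t=load('top')
f=lambda n,p,s=8:((p[0]-n[0]))
for nm,X in dict(stem=[.5912,-.271,.14],stembase=[.5912,-.271,.12],capL=[.5912,-.256,.12],capR=[.5912,-.286,.12],colmid=[.5912,-.2703,.197]).items():
    a=P(c,X);b=P(t,X); print(nm,((a-[238,111])*8+4).round(),((b-[381,151])*8+4).round()+[400,0])
for z in(.14,.13): print('bright thing',W(c,238-.5+180.5/8,111-.5+293/8,z))
for p in((172,133),(212,168)): print('col low/mid',W(c,238-.5+p[0]/8,111-.5+p[1]/8,.192))
X=cloud(c)
m=(abs(X[...,0]-.6)<.06)&(abs(X[...,1]+.272)<.04)&(X[...,2]>.17)&(X[...,2]<.26)
m&=X[...,2]<.205
print(X[m].round(3)[::2])
print(X[143:153,256:268,2].round(3)); print(X[146:151,256:268,0].round(3)); print(X[146:151,256:268,1].round(3))
E
python3 - <<'E'
import cv2,numpy as np
import sys; sys.path.insert(0,'.')
c=np.load('pics/scene.npz')['pixels'][131:161,248:278]
cv2.imwrite('pics/s6.png',cv2.resize(np.clip(c.astype(float)*1.8,0,255).astype('uint8'),(600,600),interpolation=cv2.INTER_NEAREST))
E
```

```text
stem [213. 266.] [603. 253.]
stembase [218. 302.] [594. 261.]
capL [238. 325.] [559. 260.]
capR [199. 279.] [630. 262.]
colmid [200. 158.] [629. 229.]
bright thing [ 0.60917982 -0.26522436  0.14      ]
bright thing [ 0.60510838 -0.27433457  0.13      ]
col low/mid [ 0.5907829  -0.29318076  0.192     ]
col low/mid [ 0.58786299 -0.26814877  0.192     ]
[[ 0.596 -0.287  0.204]
 [ 0.599 -0.288  0.201]
 [ 0.594 -0.28   0.204]
 [ 0.596 -0.282  0.2  ]
 [ 0.601 -0.279  0.201]
 [ 0.595 -0.278  0.199]
 [ 0.597 -0.262  0.204]
 [ 0.599 -0.259  0.203]
 [ 0.592 -0.253  0.204]
 [ 0.598 -0.256  0.201]
 [ 0.649 -0.298  0.174]
 [ 0.651 -0.295  0.174]
 [ 0.646 -0.291  0.174]
 [ 0.65  -0.283  0.179]
 [ 0.65  -0.284  0.174]
 [ 0.645 -0.28   0.175]
 [ 0.648 -0.275  0.175]
 [ 0.643 -0.27   0.177]
 [ 0.648 -0.268  0.177]
 [ 0.643 -0.265  0.176]
 [ 0.65  -0.265  0.177]
 [ 0.644 -0.263  0.175]
 [ 0.652 -0.262  0.176]
 [ 0.646 -0.26   0.174]
 [ 0.648 -0.256  0.175]
 [ 0.643 -0.253  0.175]
 [ 0.645 -0.249  0.175]
 [ 0.648 -0.243  0.177]
 [ 0.643 -0.241  0.176]
 [ 0.645 -0.238  0.175]]
[[0.105 0.101 0.1   0.106 
[... 844 characters left out ...]
0.597 0.594 0.589 0.584 0.583]
 [0.616 0.612 0.609 0.592 0.603 0.602 0.598 0.596 0.594 0.59  0.588 0.587]
 [0.615 0.602 0.597 0.595 0.605 0.602 0.6   0.598 0.596 0.595 0.591 0.588]
 [0.62  0.603 0.602 0.599 0.607 0.605 0.602 0.602 0.6   0.596 0.594 0.59 ]]
[[-0.316 -0.322 -0.286 -0.287 -0.28  -0.284 -0.283 -0.274 -0.272 -0.28
  -0.278 -0.276]
 [-0.285 -0.283 -0.284 -0.283 -0.284 -0.283 -0.282 -0.271 -0.27  -0.274
  -0.275 -0.271]
 [-0.283 -0.283 -0.282 -0.312 -0.281 -0.276 -0.277 -0.274 -0.27  -0.272
  -0.27  -0.263]
 [-0.284 -0.308 -0.312 -0.308 -0.277 -0.276 -0.273 -0.271 -0.268 -0.262
  -0.264 -0.262]
 [-0.275 -0.306 -0.301 -0.3   -0.273 -0.271 -0.269 -0.263 -0.26  -0.26
  -0.259 -0.259]]
```

View pics/s6.png

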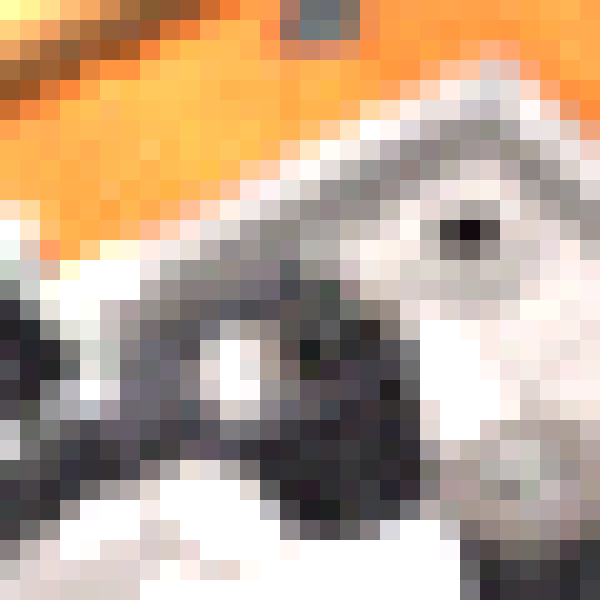

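The brightened crop shows the spring and cap (dark) at about (330,400) with the fork around it. The depth map puts the stem end at pixel (263.5,143), within about 1.5 mm of the prediction. I'll go down until the collets are just above the stem and compare them there.

```bash
python3 -m creep '[{"x":0,"y":0,"z":-0.01,"spin":0},{"x":0,"y":0,"z":-0.025,"spin":0},{"x":0,"y":0,"z":-0.038,"spin":0},{"x":0,"y":0,"z":-0.044,"spin":0},{"x":0,"y":0,"z":-0.044,"spin":0}]'
python3 - <<'E'
from h import *
s=r.read_state(); print(s['ee_pos'],s['ft_force'],s['width'])
zs=[];im=[]
for i in range(4):
    c=snap('scene'); zs.append(cloud(c)); im.append(c['pixels'].astype(float))
X=np.mean(zs,0)
I=np.clip(np.mean(im,0)*1.6,0,255).astype('uint8')
cv2.imwrite('pics/s7.png',cv2.resize(I[125:157,243:283],(800,640),interpolation=cv2.INTER_NEAREST)[:600])
np.save('pics/X7.npy',X)
np.set_printoptions(linewidth=200)
print('z, rows 130.., cols 250..'); print((X[130:150,252:274,2]*1000).round().astype(int))
E
```

```text
time: 7.9
ee_pos: [0.5084, -0.2772, 0.186]
eef_rot: [0.734, -0.679, -0.0, 0.0]
ft_force: [-1.0, 0.0, -0.4]
width: 0.034
[ 0.5083606  -0.27718404  0.18601122] [-1.00752295  0.03142273 -0.39981398] 0.033950238292286966
z, rows 130.., cols 250..
[[ 20  17  17  14  11  11   8 189 187 186 184 181 180  44   0   0  -1   0   0  -1   0 141]
 [ 17  18  15  13   9  -2  -2 186 183 181 180   1  -2  -1  -1  -2  -1   0  -2 142 190 188]
 [ 15  12   9  -1   0  -2  -2 180 180   0   1  -1  -2  -2  -1  -2   0 141 190 188 184 184]
 [  8  -1  -2  -1  -1   0   0 177 173  -1  -1   0  -2  -2  -2 191 191 188 186 184 181 179]
 [ -3  -2  -2   0  -2   1  -1 172 170  -2  -1  -2  -1 143 190 188 186 183 180 181 158  -1]
 [  0   0   1  -1  -1  -1  -1 169 167  -2  -1  -2 191 190 185 185 181 180 141 104 106 104]
 [  1   1  -2   1   0  -3   0 165 163   0  -1  -3 186 185 181 182 141 105 106 104 104 106]
 [ -1   1  -3  -1  -2 264  42 163 161 162  -2   0 182 181 143 342 105 103 102  97 102 104]
 [  0  -2   0  -1  -1  -1 161 162 161 158  -2  -1 158 176 140 104 101 100  95  94  94 100]
 [ -1   0   0   0  -1   1 116 160 155 
[... 263 characters left out ...]
4 104 101  98  97 160 161 162 158  88  95  94  96  94  96  97]
 [ -4  -1 104 105 104 104 104 103 100  95  94 159 159 156 156  89  96  95  94  96  95  94]
 [104 103 102 105 103  99  98  98  95  93 124 144 145  89  90  88  96  95  97  95  94  94]
 [103 104 102 101 100  95  96  92 126 126 124 134 134 119  91  91  91  94  96  93  92 333]
 [102 101 100  96  94  92 125 124 124 122 120 131 131 119 120 121  91  88  91  90  89  89]
 [176  96  95  92 125 123 124 122 121 119 119 125 126 121 119 118 120  91  89  90  89  89]
 [178 175 126 126 124 124 120  90 118 118 119 121 122 119 119 126 121  88  88 331  89  90]
 [175 173 125 125 121  89  90  89 118 120 120 120 119 126 125 127 124  88  89  89  90  88]]
```

View pics/s7.png

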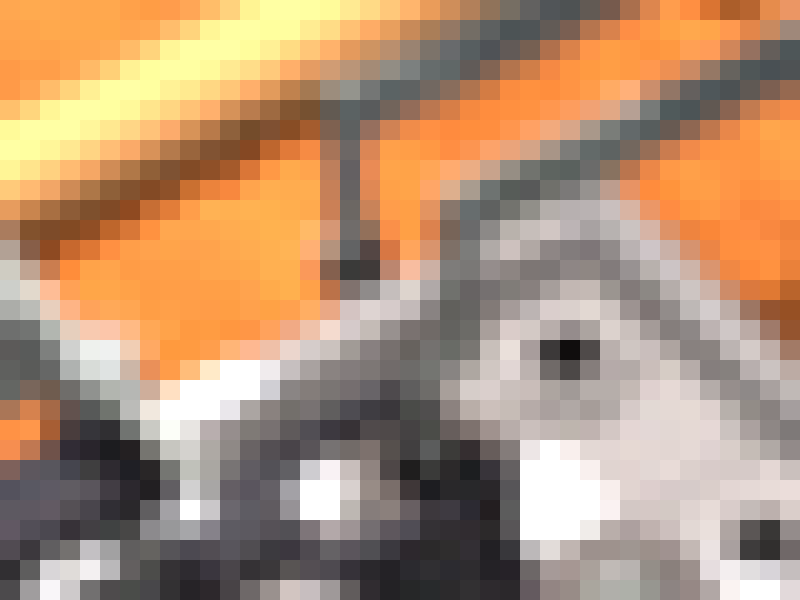

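The picture shows the right half at about (357,268), i.e. px (260.5,138), and the left half above the stem, px (264.5,142). The averaged depth is clean enough to compare them in position.

Run:
```python
from h import *
X=np.load('pics/X7.npy')
np.set_printoptions(linewidth=200,suppress=True)
for n,a in dict(right=X[136:141,258:262],left=X[140:144,262:267],stem=X[144:148,262:266]).items():
    print(n); print((a.reshape(-1,3)*1000).round(1).reshape(a.shape[0],-1))
```

```text
right
[[ 530.2 -446.    -0.   598.1 -286.   164.7  594.7 -286.2  162.7  521.4 -439.5    0.4]
 [ 550.7 -401.1   42.2  599.6 -283.7  163.1  596.1 -284.3  160.7  594.2 -280.9  162.4]
 [ 603.4 -283.8  160.8  601.2 -281.3  161.6  598.2 -280.6  160.6  594.5 -281.3  158. ]
 [ 586.6 -322.8  115.7  602.8 -278.8  160.3  597.9 -282.2  154.8  595.1 -281.   154.2]
 [ 540.8 -427.4    0.7  602.1 -281.4  153.5  578.2 -327.1  103.1  575.4 -325.5  102.8]]
left
[[ 572.9 -323.2  103.4  570.5 -320.7  104.1  573.6 -306.6  117.2  593.6 -256.5  169.2  590.1 -257.   166.8]
 [ 575.  -319.7  102.9  591.6 -276.2  147.6  595.5 -260.5  162.6  594.6 -255.3  166.4  591.2 -255.4  164.4]
 [ 574.9 -321.    97.1  599.2 -260.6  160.3  597.  -258.1  161.2  594.7 -256.   161.7  590.7 -257.3  158.4]
 [ 575.7 -320.2   93.7  600.8 -258.   159.2  598.3 -256.2  159.2  594.5 -257.4  156.1  591.7 -256.2  155.5]]
stem
[[ 590.7 -288.5  123.8  596.5 -268.4  143.8  594.4 -265.7  144.8  568.1 -314.7   89.4]
 [ 593.1 -284.2  124.3  594.7 -273.4  134.3  592.  -271.9  134.   583.1 -283.6  119.2]
 [ 593.5 -284.4  120.   595.5 -272.4  131.1  593.  -270.5  131.3  585.3 -279.8  119.2]
 [ 595.2 -281.7  118.7  595.1 -274.5  124.7  593.  -271.6  125.9  588.3 -274.3  121. ]]
```

The collet pair's middle is at y ≈ -0.2705 and the stem's at about -0.2725 to -0.274. I'll shift 2 mm in -y and go down around the stem.

```bash
python3 -m creep '[{"x":-0.001,"y":-0.002,"z":0,"spin":0},{"x":-0.001,"y":-0.002,"z":-0.006,"spin":0},{"x":-0.001,"y":-0.002,"z":-0.012,"spin":0},{"x":-0.001,"y":-0.002,"z":-0.018,"spin":0},{"x":-0.001,"y":-0.002,"z":-0.021,"spin":0},{"x":-0.001,"y":-0.002,"z":-0.021,"spin":0},{"x":-0.001,"y":-0.002,"z":-0.021,"spin":0}]'
cat > look.py <<'E'
from h import *
np.set_printoptions(linewidth=220,suppress=True)
s=r.read_state(); print(s['ee_pos'],s['ft_force'],s['torque'],s['width'])
cs=[snap('scene') for _ in range(4)]
X=np.mean([cloud(c) for c in cs],0)
print((X[138:156,254:272,2]*1000).round().astype(int)); print((X[138:156,254:272,1]*1000).round().astype(int));print((X[138:156,254:272,0]*1000).round().astype(int))
I=np.clip(np.mean([c['pixels'].astype(float) for c in cs],0)*1.8,0,255).astype('uint8')
import sys
cv2.imwrite(sys.argv[1],cv2.resize(I[130:160,245:285],(800,600),interpolation=cv2.INTER_CUBIC))
E
python3 look.py pics/s8.png
```

```text
time: 8.98
ee_pos: [0.5077, -0.2793, 0.1658]
eef_rot: [0.734, -0.679, 0.0, -0.0]
ft_force: [-0.6, 0.2, -0.7]
width: 0.0344
[ 0.50768524 -0.27929596  0.1657749 ] [-0.59408013  0.21771562 -0.746584  ] [ 0.02783878 -0.00951327  0.0855081 ] 0.03443538195052828
[[  1   1   0  -1   0   0 154 152  -2  -1 104 103 105 170 168 166 163 162]
 [ -2  -2  -2   0  -1  -2 150 147 106 104 105 170 168 168 163 387 158 158]
 [  0  -1  -2   0   0  -2 144 142 343 103 101 165 166 386 161 159  90  89]
 [ -3  -1   0  -3 105 105 143 141 142 100  98 164 164 384  89  95  95  95]
 [ -2  -3 104 104 105 139 143 140 137  95  94 159 157  88  96  95  96  97]
 [103 103 103 104 103 135 139 134 135 141  92 155 153  88  97  95  94  96]
 [104 103 103 100  99  96 135  92 124 140 139 150 149  88  94  95  96 337]
 [104  99  99  97  92  93 125 127 121 135 135 147 145  90  91 334  93  95]
 [ 98  98  93  93 124 123 124 122 121 140 141 141 141 120  92  89  90  89]
 [ 94  94 126 124 126 123 119 120 121 137 140 137 138 119 120  90  90  89]
 [126 125 126 123 121  89 120 119 120 131 137 135 119 125 119  88  87  88]
 [125 125 123  88 
[... 2833 characters left out ...]
592 580 566 562 559 556]
 [606 604 614 610 608 605 601 599 596 600 599 595 593 582 580 564 562 559]
 [621 618 616 612 609 593 603 600 598 600 600 597 587 587 582 566 563 560]
 [623 620 617 600 598 595 605 602 600 597 595 594 592 589 585 568 566 564]
 [626 624 620 603 600 598 608 605 602 602 599 597 593 590 583 571 568 566]
 [716 625 623 620 603 601 603 609 606 604 601 598 593 589 584 573 571 568]
 [630 627 625 622 618 602 613 611 608 605 600 595 593 589 585 577 573 590]
 [633 629 626 624 621 619 616 612 604 602 600 597 594 590 585 579 595 592]
 [633 718 614 624 624 620 617 606 604 603 600 597 594 590 586 599 596 593]
 [622 619 617 614 623 609 607 607 604 603 600 597 594 591 587 601 598 596]]
```

View pics/s8.png

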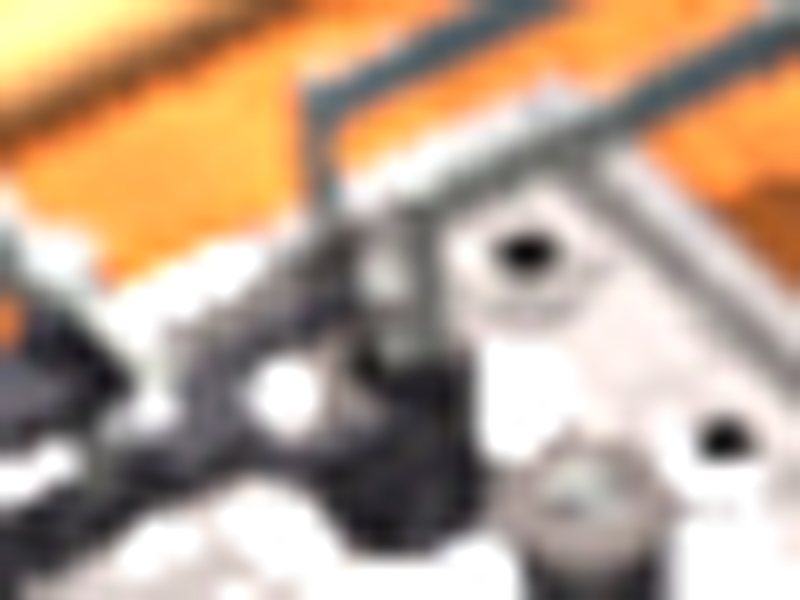

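The stem end (top surface at about (0.5935, -0.273), z 0.140) lies between the halves. The halves' inner edges are at y -0.265 and -0.281, so the middle is -0.273, and their mid-height is about 0.137. In x the pair sits some 2 mm ahead, so I'll correct that and squeeze in stages.

```bash
python3 -m creep '[{"x":-0.002,"y":0,"z":0,"spin":0},{"x":-0.002,"y":0,"z":0,"spin":0},{"x":-0.002,"y":0,"z":0,"spin":0},{"x":-0.002,"y":0,"z":0,"spin":0}]' 0.032 11.5
python3 -m creep '[{"x":0,"y":0,"z":0,"spin":0},{"x":0,"y":0,"z":0,"spin":0},{"x":0,"y":0,"z":0,"spin":0},{"x":0,"y":0,"z":0,"spin":0},{"x":0,"y":0,"z":0,"spin":0}]' 0.030 13
```

```text
time: 9.68
ee_pos: [0.5056, -0.2793, 0.1656]
eef_rot: [0.734, -0.679, 0.0, 0.0]
ft_force: [-0.4, 0.2, -0.7]
width: 0.0322
time: 10.3
ee_pos: [0.5055, -0.2793, 0.1655]
eef_rot: [0.734, -0.679, 0.0, 0.0]
ft_force: [-0.0, -0.1, -0.6]
width: 0.0302
```

```bash
sed -i 's/138:156,254:272/139:152,257:270/g' look.py; python3 look.py pics/s9.png
```

```text
[ 0.50554717 -0.2792612   0.16554608] [-0.03590312 -0.08178136 -0.60811572] [ 0.00507568  0.03906235 -0.00506214] 0.03023759925094758
[[  0  -1  -1  -1 151 148 105 104 167 166 163 160 159]
 [264   1  -2 104 147 143 103 103 164 163 160 157  90]
 [ -2 104 104 104 144 140  98  97 159 157  92  90  96]
 [103 102 104 139 141 142 139  94 157 155  89  95  96]
 [104 104 100 136 140 136 141  89 151 150  89  95  94]
 [101  97  97  93 135 132 138 138 148 146  89  96  95]
 [ 97  94  90 359 126 125 143 141 143 141  88  94  93]
 [ 92 125 125 123 123 120 138 139 139 137 119  90  89]
 [124 123 124 119 121 118 132 138 135 135 118 119  90]
 [125 123  88 118 120 118 121 121 120 119 126 120  90]
 [ 88  88  90 120 119 118 120 118 124 126 126 123  88]
 [ 88  89  91 120 118 119 126 125 124 124 122 111  87]
 [127 331  89 104 126 124 125 124 120 118 116 107  88]]
[[-435 -433 -431 -429 -284 -285 -324 -323 -262 -261 -263 -264 -263]
 [-180 -427 -428 -326 -284 -286 -321 -320 -261 -261 -262 -263 -323]
 [-428 -326 -324 -323 -283 -285 -322 -321 -262 -262 -321 -321 -314]
 [-324 -324 -320 -285 -282 -280 -280 -320 -261
[... 650 characters left out ...]
32 594 590 569 565 591 588 583 580 577]
 [653 541 537 579 594 590 570 567 591 588 585 581 548]
 [545 586 584 581 595 591 570 567 591 588 557 553 553]
 [591 588 586 598 596 594 590 568 593 589 558 558 556]
 [593 591 586 599 598 594 593 568 592 589 560 560 557]
 [594 590 588 583 598 594 594 592 593 590 563 563 560]
 [595 591 587 695 597 593 598 595 593 590 565 564 561]
 [595 606 603 600 597 593 598 596 594 590 580 565 562]
 [610 607 605 601 599 595 598 598 594 592 582 580 564]
 [613 610 593 602 600 597 596 593 590 587 587 582 567]
 [601 598 596 605 602 599 598 594 594 592 590 586 568]
 [603 600 598 608 604 602 602 599 596 593 590 583 570]
 [620 697 600 603 609 606 604 601 597 593 590 584 573]]
```

View pics/s9.png

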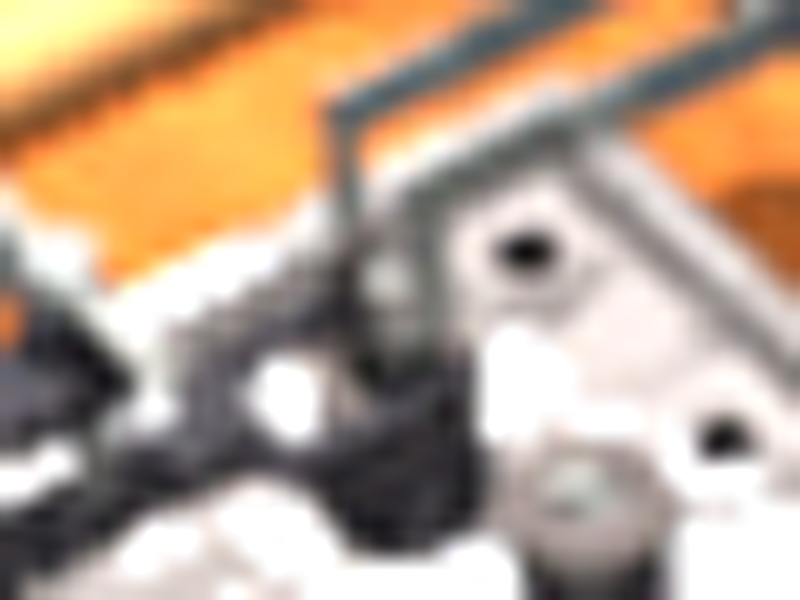

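The stem end at (385,280) lies midway between the two halves: outer edges at y -0.2855 and -0.261, stem at -0.273. There is no contact force. The width is 30.2 mm, which works out to a gap of about 14.4 mm. I'll hand the job in.

Run:
```python
from bench import r
print(r.close_job()); s=r.read_state(); print(s['time'],s['width'],s['ee_pos'],s['ft_force'])
```

```text
the job is handed in; nothing more can be done
None
the job is handed in; nothing more can be done
```

I lifted the collet tweezers off the bin with a light squeeze, brought the open halves (about 21 mm apart) down around the bare stem and squeezed them to the mark. I handed the job in at about 10.5 s. It reports no verdict.

**Last checks**
- **Gap:** the finger width was 30.2 mm, which works out to about 14.4 mm between the halves. Depth put the span over the halves' outer sides at 24.5 mm, where about 26 mm was expected. Depth had also read about 2 mm low before the squeeze, so I trusted the width. I could not see the gauge line itself.
- **Position:** the middle of the pair is within about 1 mm of the stem in y and about 2 mm ahead of it in x. The halves' mid-height is about 2.5 mm below the stem's end.
- **Level and contact:** the blades looked level when I checked them after the lift. The wrist force was only about 0.6 N, roughly the tweezers' weight, so there was no sign of touching anything.

**What went wrong on the way:** one move was refused because its rows lacked a "spin" value. An earlier move ended about 12 mm short, and I corrected that before grasping.

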